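# Set and lock the vacuum sealer's pull-to-lock knob

## Task

Set the seal-time knob of the vacuum sealer: turn it clockwise until its pointed nose is at the big tooth of the ring around it, then pull the knob straight up, fully out, so that it locks there, and let go. Its locking notch is worn and lies a little to one side of the tooth or the other, so feel for it with gentle pulls; the sealer must stay standing where it is, not lifted, tipped or shoved, and the other things are left alone.

Things in the scene. Friction and masses are not known exactly. Their poses are not given: they have to be found in the camera images.
- sealer: vacuum sealer, a low dark steel box 150 x 360 x 70 mm (its x, y, z), with a steel lid bar 34 mm deep and 13 mm higher along its +x edge; stands loose on rubber feet on the worktop, about 2.6 kg. Origin: centre of its underside, z up. The knob's upright axis is at x = -15 mm, y = -65 mm in its frame, on the flat deck (70 mm high). A pull on the knob of more than about 17 N begins to tip the sealer off its feet; below 12 N is safe.
- knob_grip (a point): point on the knob's axis at the height to grip it, 104 mm above the worktop with the knob in. The knob is a black upright bar grip, 14 mm thick, 40 mm long and 34 mm high (its top is 10 mm above this point), plus a pointed nose at one end that ends 27 mm from the axis; under the bar is a disc 46 mm across whose top is 22 mm below this point. x axis: along the bar towards the pointed nose; z up. Moves and turns with the knob.
- dial: aluminium index ring, 104 mm across and 3 mm thick, on the deck around the knob, with small flat ticks every 30 degrees and one big upstanding dark steel tooth (18 x 6 mm, 5 mm high): the mark. It does not turn in use. Origin: on the knob's axis, at the deck (70 mm above the worktop); x axis: towards the tooth.
- mark (a point): top of the big tooth, 41 mm from the knob's axis, 78 mm above the worktop
- turn (a joint): angle of the knob (rad), grows clockwise seen from above; 0 when the nose points along the sealer's +x, end stops at 0 and 1.8. Turning takes about 0.06 N m. The knob has to be turned about 0.5 to 1.25 rad clockwise to bring the nose to the tooth. The locking notch lies up to 0.24 rad before or past the tooth, differently each time, and is not visible; it is free over about 0.035 rad either side of its centre.
- knob (a joint): how far the knob is pulled out along its axis, straight up (m): 0 in, 0.012 fully out (solid stop). It slides with about 2.5 N of friction and stays where it is left. Off the notch it rises only 1.5 mm and then meets a solid stop (allow 1 mm more for give); at the notch it comes out all the way, and once out more than about 3 mm it can no longer turn.
- shaker: steel salt shaker, 36 mm across, 56 mm high, stands on the sealer's deck about 190 mm from the knob; leave alone. Origin: centre of its underside
- oil: amber oil bottle, 68 mm across, 210 mm high, stands behind the sealer; leave alone. Origin: centre of its underside
- jar: glass jar, 72 mm across, 100 mm high, stands behind the sealer; leave alone. Origin: centre of its underside
- bowl: white bowl, 170 mm across, 70 mm high; leave alone. Origin: centre of its underside
- mug: blue mug, 80 mm across, 95 mm high; leave alone. Origin: centre of its underside
- spoon: spoon lying in front of the sealer; leave alone
- can: metal can, 70 mm across, 110 mm high; leave alone. Origin: centre of its underside

How it is judged:
On the way, in this order (a step that is already met when the one before it is completed fails the run):
1. the knob, still in, is turned to the mark (angle between the x axis of knob_grip and the x axis of dial, either way round below 0.33 rad and value of joint knob below 0.004 m), for 0.05 s.
2. the knob is pulled out at the mark (angle between the x axis of knob_grip and the x axis of dial, either way round below 0.33 rad and value of joint knob above 0.01 m), for 0.2 s.
At the end, for the whole second after the job is handed in: the nose is at the tooth (within 0.33 rad, the notch's own play included), the knob is out by more than 10 of its 12 mm, and the sealer stands at rest, level, on the worktop (all of step 2 and linear speed of sealer below 0.02 m/s and angle between sealer's own z axis and vertical below 0.015 rad and height (world z) of sealer below 0.003 m); the robot touches nothing.
It fails at once if the sealer is tipped or lifted (over 2 degrees or 5 mm) (angle between sealer's own z axis and vertical above 0.035 rad or height (world z) of sealer above 0.005 m).
It fails at once if the sealer is shoved more than 20 mm from where it stood (distance of sealer from where it was at the start of the episode above 0.02 m).
It fails at once if a bystander is knocked or moved more than 30 mm (distance of any of shaker, oil, jar, bowl, mug, spoon, can from where it was at the start of the episode above 0.03 m).
It also fails if it takes over 64 s, if anything falls off the work surface, if the arm or the gripper's body presses on something with over 40 N, if the wrist force passes 120 N, or if a joint passes its speed limit or range.

## Robot

A 6-joint arm with a two-finger parallel gripper is mounted at the origin on the work surface. World frame = base frame: x ahead of the robot, y to its left, z up, the work surface at z = 0. Lengths are in m, angles in rad, forces in N, time in s.
With the tool pointing down it reaches from about 0.425 to 0.95 m from the base axis. Payload 3.5 kg.
Tool frame: the origin (TCP) lies at the very end of the fingers, on their centre line; the grasp point (between the pads) lies 19 mm behind it; z points along the fingers, y is the direction in which the jaws open and shut (so a half turn about z gives the same grasp; the last joint's range is limited). The gripper opens to 85 mm and grips with 20 to 120 N. Pads are 22 mm wide; open, the fingers measure 114 mm over their backs; the gripper's body (76 mm by 85 mm) begins 54 mm behind the grasp point. The pads swing forward as they close: fully open they stand 13 mm farther back than shut.
Start: joints at [-1.446, 0.286, 1.577, -0, 1.279, -0.15], TCP at [0.183, -0.65, 0.231] pointing down, gripper open.
Joint ranges: [-2.77, 2.77], [-0.9, 2.22], [0.21, 2.48], [-1.53, 4.67], [0.24, 2.81], [-2.84, 2.84]. Speed limits (rad/s): [2.79, 2.79, 3.14, 3.14, 3.14, 3.14].

## Interface

Orientations are given as a unit quaternion [x, y, z, w].
In Python, from plant import ctrl, eyes, ticket gives the robot as it stands.
- The arm moves only by the tool send_rows, never from a script. Its arguments are lists of equal length, an entry for each row: "translation": the shift along the tool's x, y, z in units of 30 mm (1.0 is 30 mm), a list of three; "rotation": the turn, a rotation vector about the tool's x, y, z in units of 5 degrees (1.0 is 5 degrees), a list of three; "grip": the finger opening in mm, from 0 to 85.4. A call has 1 to 5 rows; each row shifts and turns the commanded pose from where the row before left it, along the tool's axes as they then stand; what a row does not reach is not made up. A row lasts 1/8 s, in which the tool goes at most 62.5 mm and 10.7 degrees, less where a joint would pass 70% of its speed; a pose out of reach is approached as far as the arm can. A call is refused whole if a number of a shift passes 1 or a number of a turn 1, either way. A call with a gripper value outside its range is refused whole. The fingers move at their own pace and stop on an object; "squeeze" is the grip in N (left out, the last holds). Time passes only in rows, so rows that do not move let the fingers close. It gives the time, the measured TCP pose, the force and the opening at its end, in the units of the state.
- ctrl.get_state(): the state, without advancing time (a new reading comes with each control period).
- eyes.read_camera(name): name is "scene" or "top"; returns a dict with "image" (480x640x3 uint8, blue, green, red), "mtx" (3x3 intrinsics, pixels), "xyz" and "orientation" of the camera in the world. Camera axes: x right, y down, z forward; pixel columns grow to the right and rows downward; lengths in m; the calibration is good to about 2 mm. A picture is of the moment at which its call begins. There is no depth.
- ticket.sign_off(): hands the job in, once; it reports no verdict.
The state is a dict: "time": time; "qpos": joint angles; "dq": joint speeds; "joint_efforts": joint torques, N m; "eef_pos": TCP position; "tcp_rot": TCP orientation; "contact_force": force on the tool from outside, world axes, zero at the start; "wrist_torque": the same for the moment, N m; "opening": opening from 0.0 (shut) to 1.0 (fully open).
Only numpy, scipy, OpenCV 4.12 (cv2) and the standard library are available. Lean on these libraries where they do the work, as an engineer would, in place of code of your own. Each camera call takes 0.05 s, during which the arm holds its last target. There are 200 camera calls.

## Working session

There is one attempt and no reset: what is moved stays moved. The work goes in short steps, Python scripts to look and compute and a tool call to move; the robot and the scene stay as the last step left them, time stands still between calls to the robot, and variables do not carry over. Pictures are saved under pics/ and viewed, about 8 in all and at most 12, crops included, and the job is handed in when it is done.

Besides the shell and the picture viewer there is one more tool, called after ">>>" as a command line: name --argument value ..., lists and objects as JSON in quotes. send_rows: Moves the arm, as the interface text tells. Its arguments: {"type":"object","properties":{"translation":{"type":"array"},"rotation":{"type":"array"},"grip":{"type":"array"},"squeeze":{"type":"number"}},"required":["translation","rotation","grip"]}

```bash
mkdir -p pics; ls
python3 - <<'E'
from plant import ctrl, eyes, ticket
import cv2
s=ctrl.get_state(); print(s)
for n in("scene","top"):
    c=eyes.read_camera(n); cv2.imwrite(f"pics/{n}0.png",c["image"]); print(n,c["mtx"],c["xyz"],c["orientation"])
E
```

```text
pics
{'time': 0.0, 'qpos': array([-1.44597051e+00,  2.87223256e-01,  1.57818214e+00,  1.24002012e-05,
        1.27860441e+00, -1.50026235e-01]), 'dq': array([ 1.53714779e-03,  2.64026513e-04,  4.18391994e-05,  1.19123708e-04,
       -4.97811767e-04, -7.55271918e-04]), 'joint_efforts': array([-7.65393543e-04, -4.05983949e+01, -2.92627251e+01, -1.25130205e-04,
        5.83653353e-03,  9.39629132e-06]), 'eef_pos': array([ 0.18312924, -0.64899741,  0.229906  ]), 'tcp_rot': array([ 9.90571418e-01,  1.36991990e-01,  2.11625343e-05, -1.20840165e-03]), 'contact_force': array([ 0.49403702, -0.37620991,  0.47568841]), 'wrist_torque': array([-0.03641846, -0.01403323,  0.00772505]), 'opening': 1.007830274853338}
scene [[573.39905405   0.         330.82029283]
 [  0.         573.39905405 240.41541474]
 [  0.           0.           1.        ]] [1.03991367 0.94822228 0.75145217] [ 0.20456453  0.85418552 -0.46677041 -0.1031787 ]
top [[522.78333831   0.         316.12460094]
 [  0.         522.78333831 244.49560109]
 [  0.           0.           1.        ]] [0.41418302 0.04779992 1.04167559] [ 0.71166043 -0.69799369  0.06060683 -0.05168227]
```

View pics/top0.png

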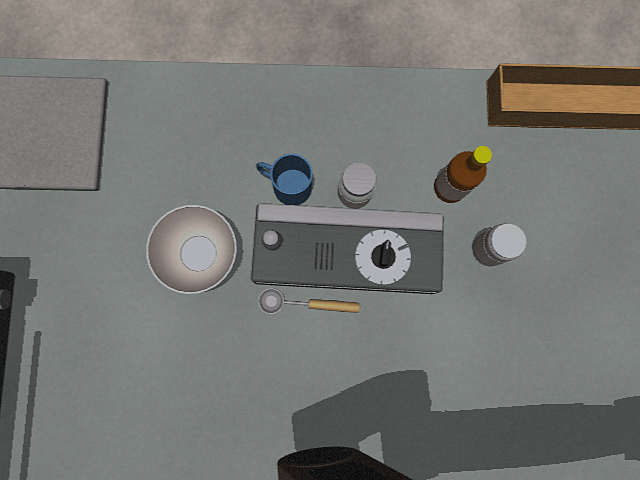

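View pics/scene0.png

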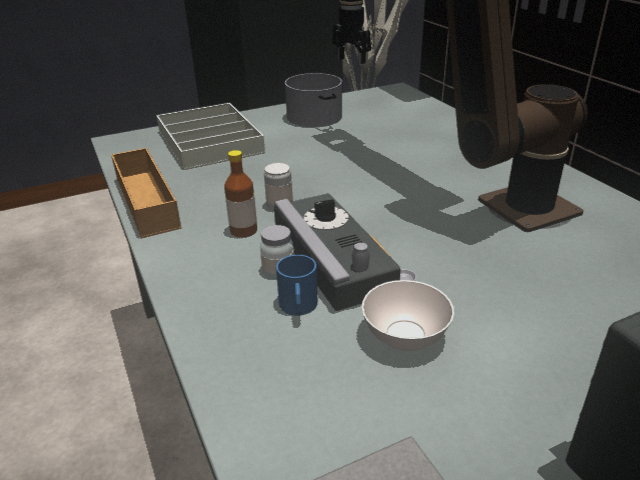

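The top view shows the dial at about (383,257), with the nose at about (388,243) and the tooth at about (404,247). The sealer's lid bar is at the top, which is +x. Next I'll measure these.

```bash
cat > h.py <<'E'
import numpy as np, cv2
from scipy.spatial.transform import Rotation as R
def plane(c,uv,z):
    d=R.from_quat(c["orientation"]).apply(np.linalg.inv(c["mtx"])@[uv[0],uv[1],1.])
    o=np.array(c["xyz"]); return o+d*(z-o[2])/d[2]
def pix(c,p):
    q=c["mtx"]@R.from_quat(c["orientation"]).inv().apply(np.array(p)-c["xyz"]); return q[:2]/q[2]
E
python3 - <<'E'
from plant import eyes
from h import *
c=eyes.read_camera("top"); im=c["image"]; g=cv2.cvtColor(im,cv2.COLOR_BGR2GRAY)
x0,y0=340,215
cr=g[y0:300,x0:425]
m=(cr>170).astype(np.uint8)
cs,_=cv2.findContours(m,cv2.RETR_EXTERNAL,cv2.CHAIN_APPROX_NONE); k=max(cs,key=cv2.contourArea)
hull=cv2.convexHull(k); e=cv2.fitEllipse(hull); ctr=np.array(e[0])+[x0,y0]; print("dial px",ctr,e)
P=plane(c,ctr,0.073); print("dial",P)
# dark blobs inside the dial
d=np.zeros_like(m); cv2.fillPoly(d,[hull],1); dk=((cr<110)&(d>0)).astype(np.uint8)
n,l,st,ce=cv2.connectedComponentsWithStats(dk)
for i in range(1,n):
    if st[i,4]>4: print(st[i],ce[i]+[x0,y0],plane(c,ce[i]+[x0,y0],0.078))
# sealer yaw: lid bar mask
m2=((g>120)).astype(np.uint8)
for z,uv in((.083,(258,205)),(.083,(443,213)),(.07,(252,283)),(.07,(442,292))): print(uv,plane(c,uv,z))
cv2.imwrite("pics/crop.png",cv2.resize(im[y0:300,x0:425],None,fx=7,fy=7,interpolation=cv2.INTER_CUBIC))
E
```

```text
dial px [382.70109558 256.44015121] ((42.70109558105469, 41.44015121459961), (53.384674072265625, 54.18865966796875), 138.986328125)
dial [ 0.5495068  -0.08815472  0.073     ]
[ 31  25  25  29 488] [383.14959016 255.26844262] [ 0.55102996 -0.08829475  0.078     ]
[58 29 10  7 33] [402.45454545 246.90909091] [ 0.56754539 -0.12449121  0.078     ]
(258, 205) [0.64082922 0.14753921 0.083     ]
(443, 213) [ 0.63292323 -0.20058943  0.083     ]
(252, 283) [0.49522328 0.15469637 0.07      ]
(442, 292) [ 0.48533709 -0.19904293  0.07      ]
```

View pics/crop.png

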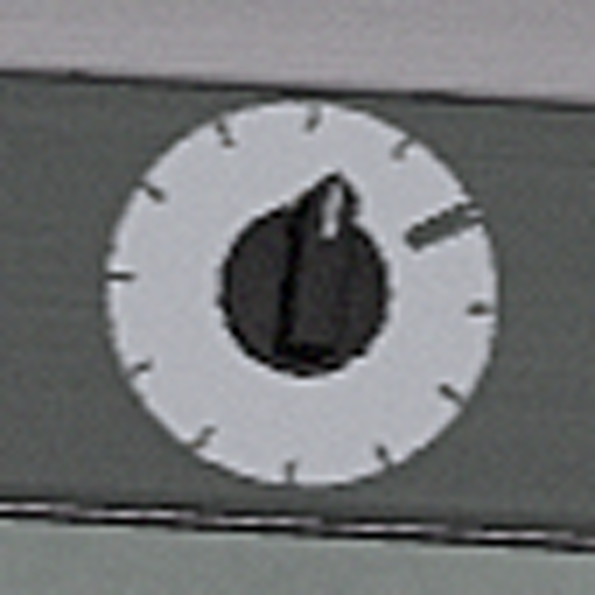

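Run:
```python
from plant import eyes,ctrl
from h import *
c=eyes.read_camera("top")
A=np.array([.5495,-.0882])
for z in(.082,.104,.114): print(z,pix(c,[*A,z]))
for z in (.08,.095,.114):
    n=plane(c,(388.3,240.4),z)[:2]-A; print("nose",z,np.hypot(*n),np.arctan2(n[1],n[0]))
# bar top edges in crop (x7): left edge line of the top face, right edge
for a,b in(((300,205),(283,345)),((352,215),(330,355))):
    p=[plane(c,(340+u/7-.4,215+v/7-.4),.114)[:2] for u,v in(a,b)]; d=p[0]-p[1]; print("edge",p,np.arctan2(d[1],d[0]))
# rows
s=ctrl.get_state(); q=R.from_quat(s["tcp_rot"]); X=q.as_matrix()[:,0]; print("phi",np.arctan2(X[1],X[0]),q.as_matrix().round(3))
p=s["eef_pos"].copy(); step=(np.array([.5495,-.0882,.20])-p)/30
for i in range(30):
    t=q.inv().apply(step)/.03
    print(i,t.round(2)); q=q*R.from_rotvec([0,0,-np.radians(5)])
```

```text
0.082 [383.40349798 255.78678683]
0.104 [385.11496601 254.12785028]
0.114 [385.91908528 253.34841249]
nose 0.08 0.03099788795817073 -0.31194662771811965
nose 0.095 0.02788828549557973 -0.26276148415595707
nose 0.114 0.02407446050659781 -0.18248964621212937
edge [array([ 0.5665898 , -0.08200391]), array([ 0.53023238, -0.07758313])] -0.12099823701018012
edge [array([ 0.56425905, -0.09539695]), array([ 0.52789894, -0.08961414])] -0.15772167752025906
phi 0.2748551907510878 [[ 0.962  0.271 -0.   ]
 [ 0.271 -0.962  0.001]
 [ 0.    -0.001 -1.   ]]
0 [ 0.56 -0.49  0.03]
1 [ 0.6  -0.44  0.03]
2 [ 0.64 -0.38  0.03]
3 [ 0.67 -0.33  0.03]
4 [ 0.69 -0.27  0.03]
5 [ 0.72 -0.21  0.03]
6 [ 0.73 -0.14  0.03]
7 [ 0.74 -0.08  0.03]
8 [ 0.74 -0.01  0.03]
9 [0.74 0.05 0.03]
10 [0.74 0.12 0.03]
11 [0.72 0.18 0.03]
12 [0.7  0.24 0.03]
13 [0.68 0.3  0.03]
14 [0.65 0.36 0.03]
15 [0.62 0.42 0.03]
16 [0.58 0.47 0.03]
17 [0.54 0.52 0.03]
18 [0.49 0.56 0.03]
19 [0.44 0.6  0.03]
20 [0.38 0.64 0.03]
21 [0.33 0.67 0.03]
22 [0.27 0.69 0.03]
23 [0.21 0.72 0.03]
24 [0.14 0.73 0.03]
25 [0.08 0.74 0.03]
26 [0.01 0.74 0.03]
27 [-0.05  0.74  0.03]
28 [-0.12  0.74  0.03]
29 [-0.18  0.72  0.03]
```

>>> send_rows --translation '[[0.56,-0.49,0.03],[0.6,-0.44,0.03],[0.64,-0.38,0.03],[0.67,-0.33,0.03],[0.69,-0.27,0.03]]' --rotation '[[0,0,-1],[0,0,-1],[0,0,-1],[0,0,-1],[0,0,-1]]' --grip '[60,60,60,60,60]' --squeeze 30

```text
time: 0.82
eef_pos: [0.2445, -0.5554, 0.2265]
tcp_rot: [0.937, 0.349, 0.0, -0.0]
contact_force: [0.2, -0.1, -0.7]
opening: 0.702
```

>>> send_rows --translation '[[0.72,-0.21,0.03],[0.73,-0.14,0.03],[0.74,-0.08,0.03],[0.74,-0.01,0.03],[0.74,0.05,0.03]]' --rotation '[[0,0,-1],[0,0,-1],[0,0,-1],[0,0,-1],[0,0,-1]]' --grip '[60,60,60,60,60]'

```text
time: 1.45
eef_pos: [0.3056, -0.462, 0.2221]
tcp_rot: [0.839, 0.544, 0.0, -0.0]
contact_force: [-0.2, 0.1, 0.7]
opening: 0.706
```

>>> send_rows --translation '[[0.74,0.12,0.03],[0.72,0.18,0.03],[0.7,0.24,0.03],[0.68,0.3,0.03],[0.65,0.36,0.03]]' --rotation '[[0,0,-1],[0,0,-1],[0,0,-1],[0,0,-1],[0,0,-1]]' --grip '[60,60,60,60,60]'

```text
time: 2.08
eef_pos: [0.3667, -0.3688, 0.2176]
tcp_rot: [0.701, 0.713, 0.0, -0.0]
contact_force: [0.6, -0.7, -0.2]
opening: 0.698
```

>>> send_rows --translation '[[0.62,0.42,0.03],[0.58,0.47,0.03],[0.54,0.52,0.03],[0.49,0.56,0.03],[0.44,0.6,0.03]]' --rotation '[[0,0,-1],[0,0,-1],[0,0,-1],[0,0,-1],[0,0,-1]]' --grip '[60,60,60,60,60]'

```text
time: 2.7
eef_pos: [0.4279, -0.275, 0.2131]
tcp_rot: [0.531, 0.848, 0.0, -0.0]
contact_force: [1.0, 0.2, -0.1]
opening: 0.705
```

>>> send_rows --translation '[[0.38,0.64,0.03],[0.33,0.67,0.03],[0.27,0.69,0.03],[0.21,0.72,0.03],[0.14,0.73,0.03]]' --rotation '[[0,0,-1],[0,0,-1],[0,0,-1],[0,0,-1],[0,0,-1]]' --grip '[60,60,60,60,60]'

```text
time: 3.32
eef_pos: [0.4891, -0.1815, 0.2087]
tcp_rot: [0.335, 0.942, 0.0, -0.0]
contact_force: [-0.5, 0.1, -0.7]
opening: 0.699
```

>>> send_rows --translation '[[0.08,0.74,0.03],[0.01,0.74,0.03],[-0.05,0.74,0.03],[-0.12,0.74,0.03],[-0.18,0.72,0.03]]' --rotation '[[0,0,-1],[0,0,-1],[0,0,-1],[0,0,-1],[0,0,-1]]' --grip '[60,60,60,60,60]'

```text
time: 3.95
eef_pos: [0.5503, -0.0883, 0.2041]
tcp_rot: [0.123, 0.992, 0.0, -0.0]
contact_force: [-0.5, -0.2, 0.4]
opening: 0.704
```

```bash
cat >> h.py <<'E'
def st(s,goal=None,yaw=None):
    q=R.from_quat(s["tcp_rot"]); M=q.as_matrix()
    print("t",round(s["time"],2),"p",s["eef_pos"].round(4),"phi",round(float(np.arctan2(M[1,0],M[0,0])),3),"zax",M[:,2].round(4),"F",s["contact_force"].round(1),"T",s["wrist_torque"].round(2),"open",round(s["opening"]*85.4,1),"q6",round(s["qpos"][5],2))
    if goal is not None: print("tool shift units",(q.inv().apply(np.array(goal)-s["eef_pos"])/.03).round(2))
E
python3 - <<'E'
from plant import ctrl,eyes
from h import *
st(ctrl.get_state(),[.5495,-.0882,.135])
cv2.imwrite("pics/s2.png",cv2.resize(eyes.read_camera("scene")["image"][120:320,200:460],None,fx=3,fy=3))
E
```

```text
t 3.95 p [ 0.5503 -0.0883  0.2041] phi 2.896 zax [-4.e-04  1.e-04 -1.e+00] F [-0.5 -0.2  0.4] T [ 0.02  0.02 -0.02] open 60.1 q6 -1.67
tool shift units [ 0.03 -0.    2.3 ]
```

View pics/s2.png

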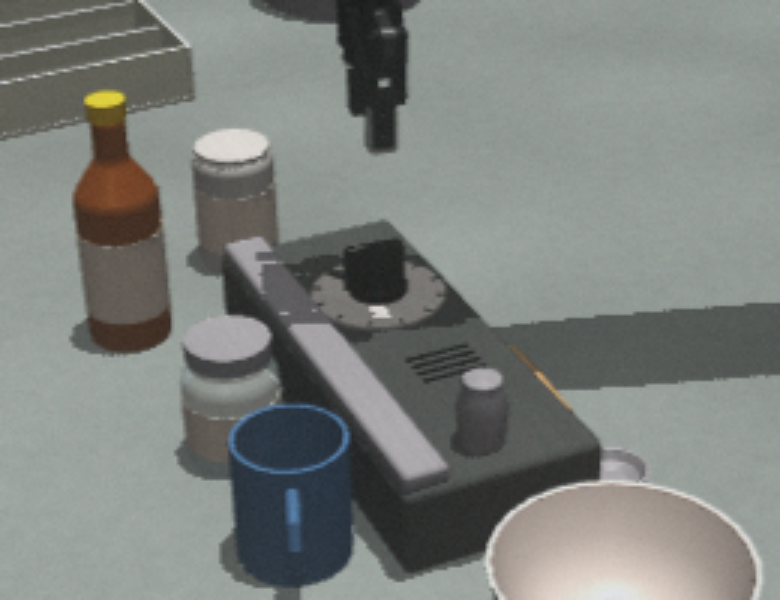

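The gripper stands over the knob, with nothing near it. Now I'll align with the bar and descend.

>>> send_rows --translation '[[0,0,0.8],[0,0,0.8],[0,0,0.8],[0,0,0.7],[0,0,0.5]]' --rotation '[[0,0,-0.9],[0,0,0],[0,0,0],[0,0,0],[0,0,0]]' --grip '[50,40,40,40,40]'

```text
time: 4.62
eef_pos: [0.5494, -0.0891, 0.0951]
tcp_rot: [0.085, 0.996, 0.0, -0.001]
contact_force: [-0.2, -0.3, 0.5]
opening: 0.473
```

>>> send_rows --translation '[[0,0,0.3],[0,0,0],[0,0,0],[0,0,0],[0,0,0]]' --rotation '[[0,0,0],[0,0,0],[0,0,0],[0,0,0],[0,0,0]]' --grip '[40,30,24,20,18]'

```text
time: 5.25
eef_pos: [0.5504, -0.0891, 0.0879]
tcp_rot: [0.085, 0.996, -0.0, 0.001]
contact_force: [-0.3, -0.8, -0.8]
opening: 0.21
```

Run:
```python
from plant import ctrl,eyes
from h import *
st(ctrl.get_state(),[.5495,-.0882,.086])
```

```text
t 5.25 p [ 0.5504 -0.0891  0.0879] phi 2.971 zax [ 1.e-03 -3.e-04 -1.e+00] F [-0.3 -0.8 -0.8] T [ 0.03 -0.01  0.04] open 18.0 q6 -1.74
tool shift units [0.04 0.02 0.06]
```

>>> send_rows --translation '[[0,0,0.06],[0,0,0],[0,0,0],[0,0,0]]' --rotation '[[0,0,0],[0,0,0],[0,0,0],[0,0,0]]' --grip '[16,14,10,10]'

```text
time: 5.75
eef_pos: [0.5502, -0.0891, 0.0857]
tcp_rot: [0.085, 0.996, -0.0, 0.0]
contact_force: [-0.1, -0.2, 0.8]
opening: 0.156
```

Run:
```python
from plant import ctrl,eyes
from h import *
st(ctrl.get_state())
```

```text
t 5.75 p [ 0.5502 -0.0891  0.0857] phi 2.971 zax [ 3.e-04 -1.e-04 -1.e+00] F [-0.1 -0.2  0.8] T [ 0.02 -0.02  0.05] open 13.3 q6 -1.74
```

>>> send_rows --translation '[[0,0,0],[0,0,0],[0,0,0],[0,0,0],[0,0,0]]' --rotation '[[0,0,0.8],[0,0,0.8],[0,0,0.8],[0,0,0.8],[0,0,0.8]]' --grip '[10,10,10,10,10]'

```text
time: 6.38
eef_pos: [0.55, -0.0896, 0.0857]
tcp_rot: [0.258, 0.966, -0.001, 0.0]
contact_force: [-1.2, -1.9, 2.0]
opening: 0.154
```

Run:
```python
from plant import ctrl,eyes
from h import *
st(ctrl.get_state())
```

```text
t 6.38 p [ 0.55   -0.0896  0.0857] phi 2.621 zax [-3.0e-04 -1.4e-03 -1.0e+00] F [-1.2 -1.9  2. ] T [-0.31  0.09  0.07] open 13.1 q6 -1.39
```

>>> send_rows --translation '[[0,0,0],[0,0,0],[0,0,0],[0,0,0],[0,0,0]]' --rotation '[[0,0,0.8],[0,0,0.8],[0,0,0.8],[0,0,0.8],[0,0,0.8]]' --grip '[10,10,10,10,10]'

```text
time: 7.0
eef_pos: [0.5496, -0.0901, 0.0857]
tcp_rot: [0.421, 0.907, -0.001, -0.0]
contact_force: [-2.7, -3.4, 2.2]
opening: 0.155
```

Run:
```python
from plant import ctrl,eyes
from h import *
st(ctrl.get_state())
c=eyes.read_camera("scene"); u,v=pix(c,[.55,-.088,.09]).astype(int)
cv2.imwrite("pics/s3.png",cv2.resize(c["image"][v-45:v+45,u-60:u+60],None,fx=6,fy=6,interpolation=cv2.INTER_CUBIC)); print(u,v)
for z in(.073,):print("tooth px in crop",(pix(c,[.5675,-.1245,.078])-[u-60,v-45])*6)
```

```text
t 7.0 p [ 0.5496 -0.0901  0.0857] phi 2.272 zax [-0.0015 -0.0023 -1.    ] F [-2.7 -3.4  2.2] T [-0.57  0.36  0.11] open 13.3 q6 -1.04
324 211
tooth px in crop [284.91898943 268.90869065]
```

View pics/s3.png

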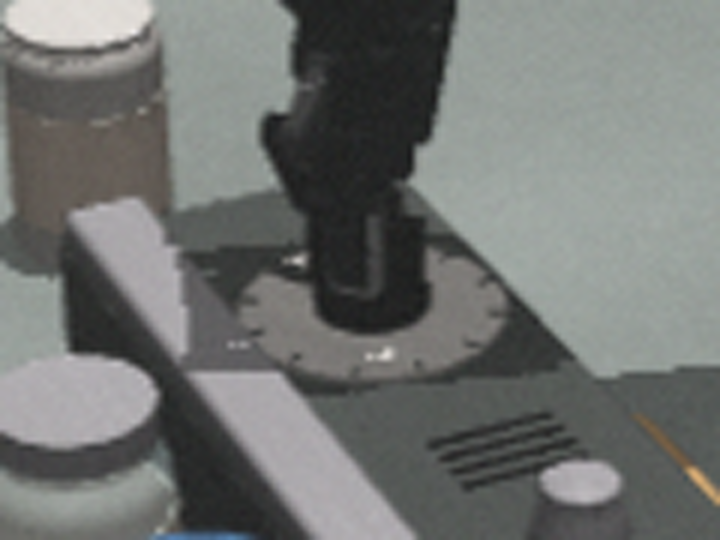

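>>> send_rows --translation '[[-0.01,-0.04,0],[0,0,-0.05],[0,0,-0.04],[0,0,0]]' --rotation '[[0,0,0],[0,0,0],[0,0,0],[0,0,0]]' --grip '[10,10,10,10]'

```text
time: 7.55
eef_pos: [0.5495, -0.0901, 0.0876]
tcp_rot: [0.421, 0.907, -0.0, 0.0]
contact_force: [3.7, -3.5, -7.0]
opening: 0.157
```

Run:
```python
from plant import ctrl,eyes
from h import *
st(ctrl.get_state())
```

```text
t 7.55 p [ 0.5495 -0.0901  0.0876] phi 2.273 zax [ 6.e-04 -3.e-04 -1.e+00] F [ 3.7 -3.5 -7. ] T [-0.47 -0.6   0.06] open 13.4 q6 -1.05
```

>>> send_rows --translation '[[0,0,0],[0,0,0],[0,0,0]]' --rotation '[[0,0,0.5],[0,0,0],[0,0,0]]' --grip '[10,10,10]'

```text
time: 7.92
eef_pos: [0.5494, -0.0902, 0.0876]
tcp_rot: [0.44, 0.898, -0.0, 0.0]
contact_force: [3.7, -3.5, -6.9]
opening: 0.156
```

>>> send_rows --translation '[[0,0,0],[0,0,0],[0,0,0]]' --rotation '[[0,0,0.5],[0,0,0],[0,0,0]]' --grip '[10,10,10]'

```text
time: 8.3
eef_pos: [0.5493, -0.0902, 0.0876]
tcp_rot: [0.46, 0.888, -0.0, 0.0]
contact_force: [2.9, -2.8, -6.8]
opening: 0.157
```

Run:
```python
from plant import ctrl,eyes
from h import *
st(ctrl.get_state())
```

```text
t 8.3 p [ 0.5493 -0.0902  0.0876] phi 2.186 zax [ 2.e-04 -4.e-04 -1.e+00] F [ 2.9 -2.8 -6.8] T [-0.56 -0.49  0.08] open 13.4 q6 -0.96
```

>>> send_rows --translation '[[0,0,0],[0,0,0],[0,0,0]]' --rotation '[[0,0,0.5],[0,0,0],[0,0,0]]' --grip '[10,10,10]'

```text
time: 8.68
eef_pos: [0.5493, -0.0903, 0.0876]
tcp_rot: [0.479, 0.878, -0.0, 0.0]
contact_force: [3.8, -4.2, -6.2]
opening: 0.159
```

>>> send_rows --translation '[[0,0,0],[0,0,0],[0,0,0]]' --rotation '[[0,0,0.5],[0,0,0],[0,0,0]]' --grip '[10,10,10]'

```text
time: 9.05
eef_pos: [0.5492, -0.0903, 0.0876]
tcp_rot: [0.498, 0.867, -0.0, -0.0]
contact_force: [3.3, -4.7, -7.3]
opening: 0.153
```

>>> send_rows --translation '[[0,0,0],[0,0,0],[0,0,0]]' --rotation '[[0,0,0.5],[0,0,0],[0,0,0]]' --grip '[10,10,10]'

```text
time: 9.43
eef_pos: [0.5492, -0.0903, 0.0884]
tcp_rot: [0.517, 0.856, -0.0, -0.0]
contact_force: [0.7, -3.8, -3.5]
opening: 0.157
```

>>> send_rows --translation '[[0,0,0],[0,0,0],[0,0,0]]' --rotation '[[0,0,0.5],[0,0,0],[0,0,0]]' --grip '[10,10,10]'

```text
time: 9.8
eef_pos: [0.5491, -0.0903, 0.0884]
tcp_rot: [0.535, 0.845, -0.0, -0.0]
contact_force: [-1.1, -5.1, -1.8]
opening: 0.158
```

The upward force dropped and z rose between φ=2.10 and 2.05, so that is the notch. I'll turn back slightly towards its centre and pull gently.

>>> send_rows --translation '[[-0.03,-0.02,0],[0,0,0],[0,0,-0.04],[0,0,-0.04],[0,0,0]]' --rotation '[[0,0,-0.3],[0,0,0],[0,0,0],[0,0,0],[0,0,0]]' --grip '[10,10,10,10,10]'

```text
time: 10.42
eef_pos: [0.5491, -0.0904, 0.0906]
tcp_rot: [0.524, 0.851, 0.0, -0.0]
contact_force: [1.0, 1.8, -2.1]
opening: 0.158
```

Run:
```python
from plant import ctrl,eyes
from h import *
st(ctrl.get_state())
```

```text
t 10.43 p [ 0.5491 -0.0904  0.0906] phi 2.037 zax [-3.0e-04  1.3e-03 -1.0e+00] F [ 1.   1.8 -2.1] T [ 0.17 -0.07 -0.01] open 13.5 q6 -0.81
```

>>> send_rows --translation '[[0,0,-0.05],[0,0,-0.05],[0,0,-0.05],[0,0,-0.04],[0,0,0]]' --rotation '[[0,0,0],[0,0,0],[0,0,0],[0,0,0],[0,0,0]]' --grip '[10,10,10,10,10]'

```text
time: 11.05
eef_pos: [0.5491, -0.0906, 0.0965]
tcp_rot: [0.524, 0.851, 0.0, -0.0]
contact_force: [1.1, 3.3, -1.3]
opening: 0.159
```

>>> send_rows --translation '[[0,0,-0.03],[0,0,-0.02],[0,0,0]]' --rotation '[[0,0,0],[0,0,0],[0,0,0]]' --grip '[10,10,10]'

```text
time: 11.42
eef_pos: [0.5491, -0.0906, 0.0977]
tcp_rot: [0.524, 0.851, 0.0, -0.0]
contact_force: [1.6, 5.1, -2.3]
opening: 0.161
```

>>> send_rows --translation '[[0,0,-0.03],[0,0,0],[0,0,0]]' --rotation '[[0,0,0],[0,0,0],[0,0,0]]' --grip '[10,10,10]'

```text
time: 11.8
eef_pos: [0.549, -0.0906, 0.0978]
tcp_rot: [0.525, 0.851, 0.0, -0.0]
contact_force: [3.2, 4.7, -6.4]
opening: 0.16
```

Run:
```python
from plant import ctrl,eyes
from h import *
st(ctrl.get_state())
c=eyes.read_camera("scene"); u,v=324,211
cv2.imwrite("pics/s4.png",cv2.resize(c["image"][v-45:v+45,u-60:u+60],None,fx=6,fy=6,interpolation=cv2.INTER_CUBIC))
```

```text
t 11.8 p [ 0.549  -0.0906  0.0978] phi 2.037 zax [ 0.     0.001 -1.   ] F [ 3.2  4.7 -6.4] T [ 0.81 -0.51 -0.03] open 13.6 q6 -0.81
```

View pics/s4.png

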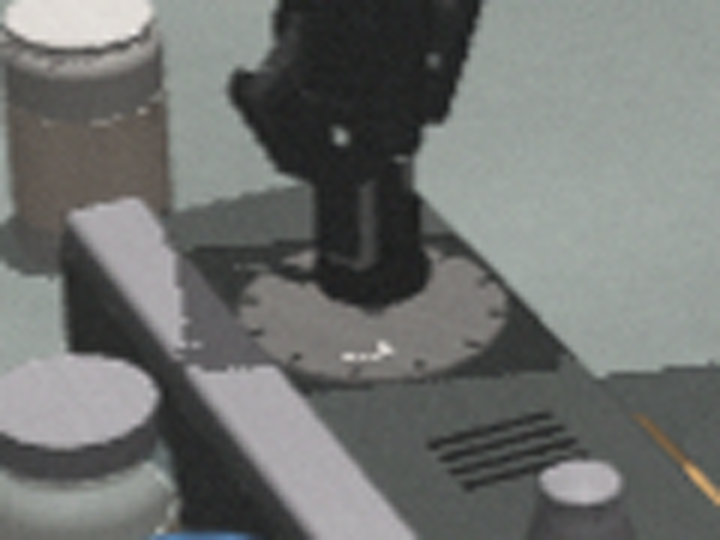

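The force rose to 6.4 N at 12.1 mm of rise, so the knob is at its end stop, and the disc has visibly lifted. The sealer hasn't moved in the picture. Next I'll relax the pull, open and back off.

>>> send_rows --translation '[[0,0,0.02],[0,0,0],[0,0,0],[0,0,0],[0,0,0]]' --rotation '[[0,0,0],[0,0,0],[0,0,0],[0,0,0],[0,0,0]]' --grip '[10,16,24,34,44]'

```text
time: 12.48
eef_pos: [0.5494, -0.0915, 0.0984]
tcp_rot: [0.524, 0.851, -0.0, 0.0]
contact_force: [0.2, 0.5, 0.2]
opening: 0.512
```

>>> send_rows --translation '[[0,0,0],[0,0,-0.3],[0,0,-0.8],[0,0,-1],[0,0,-1]]' --rotation '[[0,0,0],[0,0,0],[0,0,0],[0,0,0],[0,0,0]]' --grip '[44,44,44,44,44]'

```text
time: 13.1
eef_pos: [0.5492, -0.0911, 0.1926]
tcp_rot: [0.524, 0.852, 0.0, 0.0]
contact_force: [0.3, -0.1, -0.8]
opening: 0.517
```

>>> send_rows --translation '[[1,0.4,-1],[1,0.4,-1],[1,0.4,0],[1,0.4,0],[1,0.4,0]]' --rotation '[[0,0,0],[0,0,0],[0,0,0],[0,0,0],[0,0,0]]' --grip '[44,44,44,44,44]'

```text
time: 13.72
eef_pos: [0.5352, 0.0709, 0.2521]
tcp_rot: [0.524, 0.851, 0.0, 0.001]
contact_force: [-0.1, 1.0, 0.3]
opening: 0.513
```

Run:
```python
from plant import ctrl,eyes
from h import *
st(ctrl.get_state())
c=eyes.read_camera("top"); s=eyes.read_camera("scene")
a=cv2.resize(c["image"][190:310,320:440],(400,400),interpolation=cv2.INTER_CUBIC)
b=cv2.resize(s["image"][166:256,279:369],(400,400),interpolation=cv2.INTER_CUBIC)
cv2.imwrite("pics/f.png",np.hstack([a,b]))
```

```text
t 13.72 p [0.5352 0.0709 0.2521] phi 2.038 zax [ 1.3e-03 -1.0e-04 -1.0e+00] F [-0.1  1.   0.3] T [-0.02  0.02  0.04] open 43.8 q6 -0.52
```

View pics/f.png

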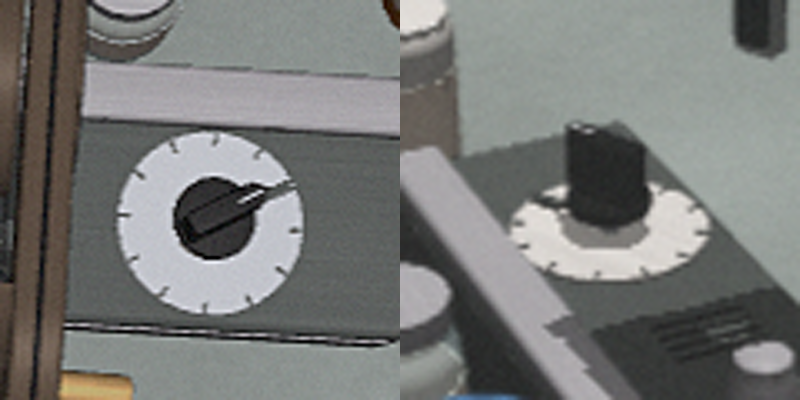

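The nose points at the tooth, the knob is raised with its shaft visible, and the sealer is level in place. Nothing is touching it.

```bash
python3 -c "
from plant import ticket
print(ticket.sign_off())"
```

```text
the job is handed in; nothing more can be done
None
```

The seal-time knob is set: its nose is at the big tooth, it is pulled fully out and locked there, and the job was handed in at about 14 s of the 64 s allowed. The hand-in gives no verdict, so I can't confirm the judging result.

- **Turning and finding the notch:** I gripped the bar and turned it about 0.70 rad clockwise. From there I felt for the notch in 0.044 rad steps under a steady pull of about 7 N. It gave at about 0.92 rad, within roughly 0.05 rad of where I measured the tooth.
- **Pulling out:** the knob rose 12.1 mm and met its end stop at about 6 N. The readings during the pull never went above about 7.3 N, below the 12 N safe limit.
- **Last checks:** in the final pictures the nose is in line with the tooth, the knob stands raised, and the sealer looks level and where it was. The gripper is well clear, with its force reading back near zero. I judged the sealer's position by eye and did not measure it again.

Sideways forces of up to about 5 N appeared while turning and pulling, because the grip was about 1 mm off the knob's axis. I shifted the gripper twice to ease them. None of the checks failed or disagreed.

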